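# Empty the mill pot with the tipping cradle

### The job

Empty the steel mill pot of its three grinding balls. Lift the pot out of its white dock and set it down upright on the open bench so that you can take it afresh by its black tab, then lower it fully home into the blue cradle with the tab on the side away from the long end of the tray, and let go. Tip the cradle with its red lever until all three balls lie in the tray, then bring the lever back so that the cradle stands upright with the empty pot still in it; leave the glass beaker where it stands.

Things in the scene. Friction and masses are not known exactly. Their poses are not given: they have to be found in the camera images.
- pot_center (a point): Centre of the loose open steel pot, 35 mm above its underside. 58 mm wide (own x), 90 long (y), 70 high to the rim (z up), walls and floor 4, 0.42 kg with balls. It starts in the dock, its +y end at the back plate. Grip its sides across the 58 mm, about 20 mm below the rim and 10 mm towards the -y end, so that the gripper clears the tab. Bench round x 0.42, y 0.21 is free to set it down.
- pot_tab (a point): Centre of the pot's black grip tab: pot x 0, y +40 mm, 81 mm above the underside. The tab stands over the +y end wall, 44 mm wide (pot x), 10 thick (pot y), 22 tall above the rim, top 92 mm above the underside. Pinch it from above across its 10 mm, firmly (60 N or more). In the dock the back plate is about 5 mm behind it, so no finger fits there.
- ball_0_center (a point): Centre of a white ceramic grinding ball, 30 mm in diameter, 45 g, loose in the pot at the start. The point's orientation means nothing.
- ball_1_center (a point): Centre of the second such ball.
- ball_2_center (a point): Centre of the third such ball.
- dock: White fixed parking dock, origin at its middle on the bench: a base plate 112 x 110 mm, 6 mm thick (the pot stands on it), with a back plate 98 mm high on its +x side (its face 50 mm from the origin). Open at the front and both sides.
- pivot (a point): Point on the trunnion axis of the tipping stand, midway between its uprights, 130 mm above the bench; fixed, as is the stand. Its x is the trunnion axis, -y the pouring direction, z up. Each upright is an aluminium post 10 mm thick, its outside 51 mm from the pivot along x; the lever is on the -x side. Carry the pot well clear over the lever.
- tray_in (a point): Centre of the floor of the grey catch tray in which the uprights stand, 4 mm above the bench and 50 mm from the pivot in its -y direction; axes as the pivot's. Inside 142 mm along x and 232 mm along y, walls 45 mm high from the bench; its long end is on the pouring (-y) side.
- seat (a point): Where pot_center is when the pot is home in the blue cradle; turns with it. Cradle upright: axes as the pivot's, and the pot goes in with its axes the same way (tab to +y). The cradle is an open box, floor 35 mm below this point, 2.5 mm clearance each side of the pot, flared edges; side cheeks as high as the pot's rim, front (-y) wall about 56 and back (+y) wall 36 mm above its floor.
- tab_seat (a point): Point in the cradle where pot_tab is when the pot is fully home; it turns with the cradle.
- lever_grip (a point): Point to take on the red round lever bar, 14 mm thick, parallel to the trunnion axis; about 30 mm of bar is free either side of it. With the cradle upright it lies 105 mm from the pivot along -x, 34 mm along +y and 94 mm up; it goes round the axis at radius 100 mm, over the top towards -y as the cradle tips, and can be taken from above all the way, the bar turning between the fingers.
- cradle (a joint): Tip angle of the cradle in rad: 0 upright (a stop), growing as it tips towards -y, 1.75 the other stop. It stays where it is left (friction about 0.25 N m, so about 3 N at the lever). The pot is held in only by its own weight and friction: move the lever smoothly.
- beaker: Empty glass beaker, 54 mm across, 68 mm high, origin under its centre; a bystander beyond the tray.

How it is judged:
By the outcome, as a careful person would: the job done as asked, in the order asked, and still so for the second after the job is handed in, with the robot touching nothing.
It also fails if it takes over 72 s, if anything falls off the work surface, if the arm or the gripper's body presses on something with over 40 N, if the wrist force passes 120 N, or if a joint passes its speed limit or range.

### The arm

A 6-joint arm with a two-finger parallel gripper is mounted at the origin on the work surface; the furniture and walls round the work are solid. World frame = base frame: x ahead of the robot, y to its left, z up, the work surface at z = 0. Lengths are in m, angles in rad, forces in N, time in s.
With the tool pointing down it reaches from about 0.3 to 0.85 m from the base axis. Payload 4.2 kg.
Tool frame: the origin (TCP) lies at the very end of the fingers, on their centre line; the grasp point (between the pads) lies 19 mm behind it (env.pinch_z is the distance from the TCP to the grasp point, in m); z points along the fingers, y is the line along which they close (so a half turn about z gives the same grasp; the last joint's range is limited). The gripper opens to 91 mm and grips with 3 to 60 N. Pads are 32 mm wide; open, the fingers measure 118 mm over their backs; the gripper's body (76 mm by 178 mm) begins 60 mm behind the grasp point.
Start: joints at [1.089, 0.32, 1.565, -0, 1.257, -0.02], TCP at [0.256, 0.515, 0.214] pointing down, gripper open.
Joint ranges: [-3.11, 3.11], [-0.84, 2.01], [0.21, 2.61], [-1.34, 4.49], [0.05, 2.63], [-2.56, 2.56]. Speed limits (rad/s): [2.57, 2.57, 3.14, 3.14, 3.14, 3.14].

### API

Orientations are given as a rotation vector (axis times angle).
In Python, from plant import env, vision, hand_in gives the robot as it stands.
- The arm moves only by the shell command python3 -m crank 'ROWS' [OPENING] [FORCE]. ROWS is a JSON object of lists of equal length, an entry for each row: "slide": the shift along the tool's x, y, z in m, a list of three; "turn": the turn about the tool's z in rad. A call has 1 to 10 rows; each row is the pose to reach, as a shift and turn from the pose commanded when the call began, along the tool's axes at that moment; what a row does not reach only later rows make up. A row lasts 1/8 s, in which the tool goes at most 62.5 mm and 10.7 degrees, less where a joint would pass 70% of its speed; a pose out of reach is approached as far as the arm can. A call with a gripper value outside its range is refused whole. OPENING is the opening in per cent of the stroke, from 0 (shut) to 100 (fully open), set as the call begins (- or left out, the last holds). The fingers move at their own pace and stop on an object; FORCE is the grip in N (left out, the last holds). Time passes only in rows, so rows that repeat a pose let the fingers close. It gives the time, the measured TCP pose, the force, the opening and the grip force at its end, in the units of the state.
- env.sense(): the state, without advancing time (a new reading comes with each control period).
- vision.snapshot(name): name is "side" or "top" or "wrist"; returns a dict with "color" (480x640x3 uint8, red, green, blue), "range_z" (480x640 float32, m along the optical axis (not along the pixel's ray), 0 where there is no reading), "intrinsics" (3x3 intrinsics, pixels), "pose" (4x4, takes a point from camera to world coordinates); the wrist camera has in their place "T_tool_cam" (4x4, takes a point from camera to tool coordinates, whose origin is the TCP and whose axes are the flange's). Camera axes: x right, y down, z forward; pixel columns grow to the right and rows downward; lengths in m; the calibration is good to about 2 mm. A picture is of the moment at which its call begins: read the wrist's pose just before it.
- hand_in(): hands the job in; it is judged then, once.
The state is a dict: "time_s": time; "q": joint angles; "qd": joint speeds; "tau": joint torques, N m; "position": TCP position; "ee_rot": TCP orientation; "contact_force": force on the tool from outside, world axes, zero at the start; "torque": the same for the moment, N m; "gripper_width": finger opening in m; "gripper_force": force on a finger pad.
Only numpy, scipy, OpenCV 4.12 (cv2) and the standard library are available. Lean on these libraries where they do the work, as an engineer would, in place of code of your own. Each camera call takes 0.05 s, during which the arm holds its last target. There are 200 camera calls.

## Working session

There is one attempt and no reset: what is moved stays moved. The work goes in short steps, Python scripts to look and compute and a shell command to move; the robot and the scene stay as the last step left them, time stands still between calls to the robot, and variables do not carry over. Pictures are saved under pics/ and viewed, at most 10 in all, crops included, and the job is handed in when it is done.

```bash
ls; mkdir -p pics; cat > h.py <<'E'
import numpy as np, cv2
from plant import env, vision
from scipy.spatial.transform import Rotation as R
def tool():
    s=env.sense(); T=np.eye(4); T[:3,:3]=R.from_rotvec(s["ee_rot"]).as_matrix(); T[:3,3]=s["position"]; return T
def snap(n,save=None):
    T=tool(); d=vision.snapshot(n)
    P=d["pose"] if "pose" in d else T@d["T_tool_cam"]
    z=d["range_z"]; K=d["intrinsics"]; v,u=np.mgrid[:480,:640]
    c=np.stack([(u-K[0,2])/K[0,0]*z,(v-K[1,2])/K[1,1]*z,z],-1)
    X=c@P[:3,:3].T+P[:3,3]; X[z==0]=np.nan
    if save: cv2.imwrite("pics/"+save,d["color"][...,::-1])
    return d["color"],X
def local(p,yaw=0):
    "world point -> shift in tool axes from current TCP"
    T=tool(); return T[:3,:3].T@(np.array(p)-T[:3,3])
E
python3 - <<'E'
from h import *
for n in("top","side"):
    c,X=snap(n,n+"0.png"); np.savez(n+"0.npz",c=c,X=X)
s=env.sense(); print(s); print(tool().round(3))
E
```

```text
pics
{'time_s': 0.1, 'q': array([ 1.08895626e+00,  3.20254687e-01,  1.56552994e+00,  3.60736058e-05,
        1.25740139e+00, -2.00235969e-02]), 'qd': array([ 2.95256672e-04,  6.11008188e-05, -2.39382780e-03, -1.02545451e-03,
        1.18155383e-03, -3.65336985e-05]), 'tau': array([-9.70916881e-04, -4.13333595e+01, -2.32508665e+01,  7.27987709e-02,
        4.21586889e-02, -8.82965901e-05]), 'position': array([0.25600311, 0.51437559, 0.21319953]), 'ee_rot': array([-7.18909064e-01, -3.05778904e+00,  2.41075030e-03]), 'contact_force': array([-0.12033417,  0.79939252, -0.14991524]), 'torque': array([0.01860012, 0.03621129, 0.03636023]), 'gripper_force': 0.0, 'gripper_width': 0.0911938586432303}
[[-0.895  0.446 -0.001  0.256]
 [ 0.446  0.895 -0.001  0.514]
 [ 0.    -0.002 -1.     0.213]
 [ 0.     0.     0.     1.   ]]
```

View pics/top0.png

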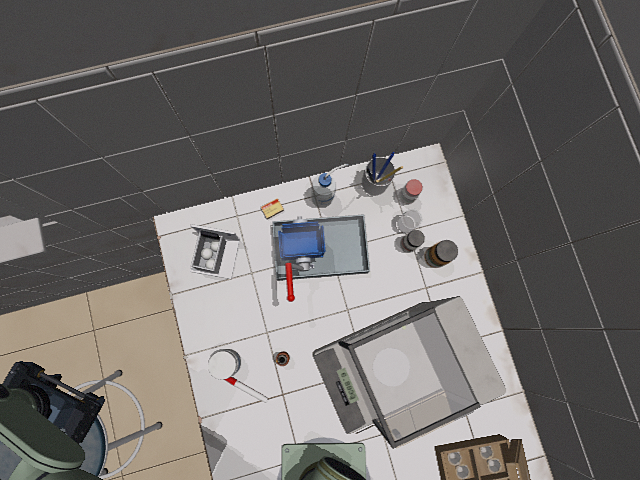

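View pics/side0.png

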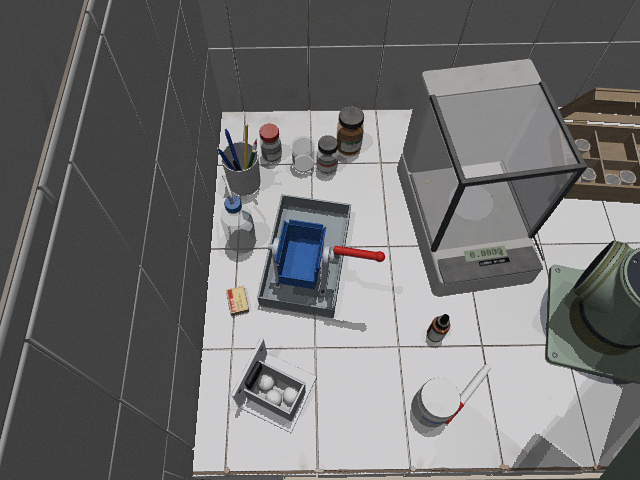

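The top view shows the dock with the pot at (213,252), the tray at (320,245) with the blue cradle at (300,240), the red lever at (290,283) and the beaker at (405,222). In the side view the pot is at (275,388), its tab at (255,375), and the lever bar runs from (335,250) to (383,257).

```bash
python3 - <<'E'
from h import *
for n in("top","side"):
    d=np.load(n+"0.npz"); c=d["c"].astype(int); X=d["X"]; r,g,b=c[...,0],c[...,1],c[...,2]; Z=X[...,2]
    def rect(m,name):
        m=m&np.isfinite(Z); P=X[m]
        if len(P)<15: print(n,name,len(P));return
        q=cv2.minAreaRect(P[:,:2].astype(np.float32)*1000)
        print(n,name,len(P),"med",np.median(P,0).round(4),"z",np.percentile(P[:,2],[2,98]).round(3),"rect",np.round(q[0],1),np.round(q[1],1),round(q[2],1))
    v,u=np.mgrid[:480,:640]
    print(X[252,213],X[245,320]) if n=="top" else print(X[388,275])
    box=((u>245)&(u<375)&(v>205)&(v<310)) if n=="top" else ((u>255)&(u<395)&(v>190)&(v<330))
    rect(box&(r>130)&(g<60)&(b<70),"red")
    rect(box&(b>100)&(b>1.6*r)&(Z>0.06),"blue")
    rect(box&(Z>0.037)&(Z<0.052)&(abs(r-b)<40),"trayrim")
    rect(box&(Z<0.010)&(Z>0.001)&(abs(r-b)<40)&(r<170),"trayfloor")
    dk=((u>185)&(u<245)&(v>220)&(v<285)) if n=="top" else ((u>225)&(u<325)&(v>335)&(v<440))
    rect(dk&(Z>0.088)&(Z<0.105),"tab+back")
    rect(dk&(Z>0.085)&(Z<0.11)&(r>120),"backtop")
    rect(dk&(Z>0.085)&(Z<0.11)&(r<80),"tabtop")
    rect(dk&(Z>0.070)&(Z<0.081),"rim")
    rect(dk&(Z>0.004)&(Z<0.010),"base")
    bk=((u>385)&(u<425)&(v>205)&(v<235)) if n=="top" else ((u>285)&(u<320)&(v>130)&(v<180))
    rect(bk&(Z>0.05),"beaker")
E
```

```text
[0.58208122 0.28361457 0.00887308] [0.5855752  0.00593226 0.08845882]
top red 202 med [0.4811 0.0789 0.2303] z [0.225 0.235] rect [482.2  77.3] [79.8 14.9] 2.5
top blue 972 med [0.5917 0.0578 0.091 ] z [0.086 0.163] rect [587.8  52.7] [ 78.6 107.6] 4.2
top trayrim 512 med [ 0.5857 -0.0103  0.0445] z [0.038 0.049] rect [591.4   3.2] [151.  240.2] 4.4
top trayfloor 2554 med [ 0.5814 -0.0398  0.0042] z [0.001 0.009] rect [574.3  27. ] [271.2 300.9] 1.3
top tab+back 214 med [0.6195 0.2752 0.0976] z [0.089 0.102] rect [617.5 271.6] [108.1  21.7] 79.0
top backtop 102 med [0.6249 0.27   0.0986] z [0.094 0.102] rect [619.  271.1] [108.   19.1] 80.2
top tabtop 115 med [0.6144 0.2771 0.0959] z [0.086 0.102] rect [614.5 270.9] [105.3  16.2] 79.7
top rim 243 med [0.5792 0.2844 0.0753] z [0.07  0.081] rect [575.5 276.7] [106.   97.3] 81.3
top base 615 med [0.5612 0.2501 0.0065] z [0.004 0.01 ] rect [582.7 279.2] [166.5 152.2] 0.9
top beaker 200 med [ 0.6458 -0.2328  0.0671] z [0.051 0.093] rect [ 647.9 -228.8] [52.7 73.2] 88.5
[0.57995351 0.27752323 0.00887392]
side red 286 med [0.4789 0.0807 0.2
[... 231 characters left out ...]
150.3 244.9] 4.3
side trayfloor 2750 med [0.572  0.0296 0.0034] z [0.001 0.009] rect [544.7 -10.4] [267.5 298.8] 7.5
side tab+back 452 med [0.6196 0.2778 0.0959] z [0.089 0.1  ] rect [618.  273.1] [108.8  22.1] 79.0
side backtop 218 med [0.6258 0.2728 0.0964] z [0.093 0.1  ] rect [625.4 271.3] [108.    6.9] 79.2
side tabtop 184 med [0.6129 0.2813 0.0958] z [0.086 0.099] rect [615.1 273.6] [104.5  16.1] 79.0
side rim 482 med [0.5778 0.293  0.0746] z [0.071 0.081] rect [577.5 281.8] [109.7  99. ] 77.1
side base 1220 med [0.5686 0.2894 0.0059] z [0.004 0.01 ] rect [577.4 268.1] [168.1 174.9] 10.4
side beaker 304 med [ 0.6532 -0.2314  0.0609] z [0.05  0.088] rect [ 652.8 -230.3] [61.  55.6] 15.5
```

```bash
python3 -m crank '{"slide":[[-0.03,-0.005,-0.01],[-0.08,-0.015,-0.02],[-0.135,-0.025,-0.03],[-0.19,-0.035,-0.04],[-0.245,-0.045,-0.04],[-0.30,-0.055,-0.04],[-0.35,-0.065,-0.04],[-0.378,-0.07,-0.04],[-0.378,-0.07,-0.04]],"turn":[0,-0.05,-0.1,-0.15,-0.2,-0.25,-0.27,-0.27,-0.27]}'
python3 - <<'E'
from h import *
c,X=snap("wrist","w1.png"); np.savez("w1.npz",c=c,X=X); print(tool().round(4))
E
```

```text
time_s: 1.23
position: [0.5646, 0.2822, 0.2529]
ee_rot: [-0.306, -3.126, 0.001]
contact_force: [0.0, 0.5, 0.1]
gripper_width: 0.0912
gripper_force: 0.0
[[-9.813e-01  1.922e-01 -1.700e-03  5.635e-01]
 [ 1.922e-01  9.814e-01 -1.000e-04  2.832e-01]
 [ 1.700e-03 -5.000e-04 -1.000e+00  2.532e-01]
 [ 0.000e+00  0.000e+00  0.000e+00  1.000e+00]]
```

View pics/w1.png

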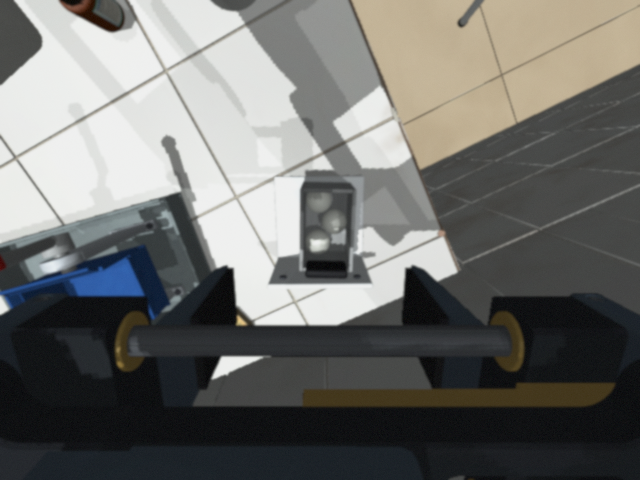

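The wrist view shows the pot at (328,225), its tab at (327,267), the back plate below it at (320,278), and three balls in the pot at (318,198), (335,222) and (318,240).

```bash
python3 - <<'E'
from h import *
d=np.load("w1.npz"); c=d["c"].astype(int); X=d["X"]; Z=X[...,2]; v,u=np.mgrid[:480,:640]
def rect(m,name):
    P=X[m&np.isfinite(Z)]; q=cv2.minAreaRect(P[:,:2].astype(np.float32)*1000); print(name,len(P),np.median(P,0).round(4),np.round(q,1) if 0 else (np.round(q[0],1),np.round(q[1],1),round(q[2],1)))
b=(u>265)&(u<375)&(v>170)&(v<290)
p=b&(u>298)&(u<358)
rect(b&(abs(Z-.098)<.004)&(c[...,0]>60),"back")
rect(p&(abs(Z-.098)<.005)&(c[...,0]<40),"tab")
rect(p&(abs(Z-.076)<.003)&(v<265),"rim")
rect(b&(abs(Z-.006)<.003),"base")
E
```

```text
back 659 [0.6234 0.2739 0.0974] (array([617.9, 272.5]), array([108.4,  19.5]), 79.2)
tab 170 [0.6104 0.2801 0.0969] (array([611.4, 280. ]), array([39.3,  7.7]), 77.3)
rim 858 [0.5592 0.2936 0.0759] (array([570. , 289.7]), array([57.5, 82.2]), 77.9)
base 3062 [0.5601 0.2515 0.006 ] (array([572.1, 280.9]), array([110.3, 103.1]), 79.2)
```

```bash
python3 -m crank '{"slide":[[0.001,0.007,0.03],[0.001,0.007,0.08],[0.001,0.007,0.13],[0.001,0.007,0.17],[0.001,0.007,0.195],[0.001,0.007,0.21],[0.001,0.007,0.216],[0.001,0.007,0.216]],"turn":[0.018,0.018,0.018,0.018,0.018,0.018,0.018,0.018]}'
python3 -m crank '{"slide":[[0,0,0],[0,0,0],[0,0,0],[0,0,0],[0,0,0]],"turn":[0,0,0,0,0]}' 0 45
```

```text
time_s: 2.28
position: [0.5639, 0.2912, 0.0385]
ee_rot: [0.328, 3.124, 0.001]
contact_force: [1.2, -0.5, 0.1]
gripper_width: 0.0908
gripper_force: 0.0
time_s: 2.9
position: [0.5639, 0.2906, 0.0383]
ee_rot: [0.329, 3.124, -0.0]
contact_force: [-0.5, -0.8, 2.5]
gripper_width: 0.0579
gripper_force: 44.9
```

```bash
python3 -m crank '{"slide":[[0,0,-0.015],[0,0,-0.045],[0.01,-0.008,-0.06],[0.04,-0.03,-0.06],[0.075,-0.06,-0.06],[0.11,-0.09,-0.06],[0.128,-0.105,-0.06],[0.133,-0.109,-0.06],[0.133,-0.109,-0.05],[0.133,-0.109,-0.03]],"turn":[0,0,0,0,0,0,0,0,0,0]}'
python3 -m crank '{"slide":[[0,0,0.016],[0,0,0.025],[0,0,0.031],[0,0,0.034],[0,0,0.0355],[0,0,0.0355]],"turn":[0,0,0,0,0,0]}'
```

```text
time_s: 4.15
position: [0.413, 0.2129, 0.0679]
ee_rot: [0.329, 3.121, 0.003]
contact_force: [-0.8, -0.1, -4.0]
gripper_width: 0.058
gripper_force: 44.9
time_s: 4.9
position: [0.4112, 0.212, 0.0327]
ee_rot: [0.329, 3.124, 0.001]
contact_force: [-0.2, -1.5, -3.4]
gripper_width: 0.0577
gripper_force: 44.9
```

```bash
python3 -m crank '{"slide":[[0,0,0],[0,0,0],[0,0,0],[0,0,-0.015],[0,0,-0.05],[0,0,-0.1],[0,0,-0.15],[-0.02,0,-0.19],[-0.045,0,-0.2],[-0.05,0,-0.2]],"turn":[0,0,0,0,0,0,0.15,0.32,0.5,0.68]}' 100 60
python3 -m crank '{"slide":[[0,0,0],[0,0,0],[0,0,0],[0,0,0],[0,0,0],[0,0,0],[0,0,0]],"turn":[0.18,0.36,0.54,0.72,0.86,0.89,0.89]}'
python3 - <<'E'
from h import *
c,X=snap("wrist","w2.png"); np.savez("w2.npz",c=c,X=X); print(tool().round(4))
d=c.astype(int); Z=X[...,2]
def rect(m,name):
    P=X[m&np.isfinite(Z)]; q=cv2.minAreaRect(P[:,:2].astype(np.float32)*1000); print(name,len(P),np.median(P,0).round(4),(np.round(q[0],1),np.round(q[1],1),round(q[2],1)))
n=(abs(X[...,0]-.43)<.08)&(abs(X[...,1]-.207)<.06)
rect(n&(abs(Z-.092)<.005)&(d[...,0]<45),"tab")
rect(n&(abs(Z-.070)<.003),"rim")
E
```

```text
time_s: 6.15
position: [0.4617, 0.2014, 0.2339]
ee_rot: [1.361, 2.829, 0.004]
contact_force: [-0.9, -0.3, 0.0]
gripper_width: 0.0914
gripper_force: 0.0
time_s: 7.02
position: [0.4598, 0.2014, 0.2325]
ee_rot: [-2.439, -1.98, -0.0]
contact_force: [-1.3, 0.8, -0.1]
gripper_width: 0.0911
gripper_force: 0.0
[[ 2.060e-01  9.785e-01  0.000e+00  4.598e-01]
 [ 9.785e-01 -2.060e-01  0.000e+00  2.014e-01]
 [ 1.000e-04  0.000e+00 -1.000e+00  2.325e-01]
 [ 0.000e+00  0.000e+00  0.000e+00  1.000e+00]]
tab 224 [0.4602 0.2076 0.0917] (array([460.5, 203. ]), array([41.1,  7.5]), 78.0)
rim 941 [0.4069 0.2242 0.0699] (array([421.6, 210.1]), array([58. , 89.9]), 77.8)
```

View pics/w2.png

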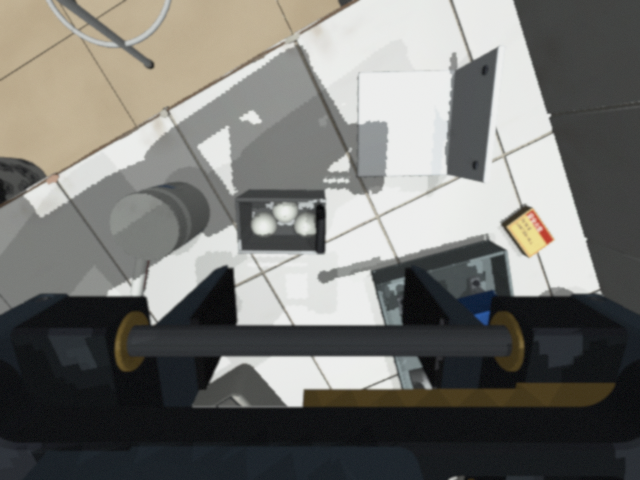

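The pot stands upright on the bench at (282,220), its tab at (320,228), with three balls inside.

```bash
python3 -m crank '{"slide":[[0.001,0.001,0.03],[0.001,0.001,0.075],[0.001,0.001,0.115],[0.001,0.001,0.145],[0.001,0.001,0.162],[0.001,0.001,0.170],[0.001,0.001,0.171],[0.001,0.001,0.171]],"turn":[0,0,0,0,0,0,0,0]}'
python3 -m crank '{"slide":[[0,0,0],[0,0,0],[0,0,0],[0,0,0],[0,0,0],[0,0,0],[0,0,0],[0,0,-0.003],[0,0,-0.012],[0,0,-0.025]],"turn":[0,0,0,0,0,0,0,0,0,0]}' 0 60
```

```text
time_s: 8.07
position: [0.4616, 0.2024, 0.0622]
ee_rot: [2.441, 1.978, 0.002]
contact_force: [0.5, 0.7, 0.5]
gripper_width: 0.0913
gripper_force: 0.0
time_s: 9.32
position: [0.4606, 0.202, 0.0867]
ee_rot: [-2.441, -1.977, 0.002]
contact_force: [0.7, -0.3, -3.5]
gripper_width: 0.0096
gripper_force: 60.0
```

```bash
python3 -m crank '{"slide":[[0,0,-0.03],[0,0,-0.08],[0,0,-0.13],[0,0,-0.18],[0,0,-0.22],[0,0,-0.245],[-0.003,0.005,-0.25],[-0.008,0.015,-0.25],[-0.018,0.03,-0.25],[-0.03,0.05,-0.25]],"turn":[0,0,0,-0.05,-0.15,-0.3,-0.45,-0.6,-0.75,-0.9]}'
python3 - <<'E'
from h import *
print(tool().round(4), local([0.5846,0.0926,0.337]))
E
```

```text
time_s: 10.58
position: [0.5034, 0.1622, 0.3371]
ee_rot: [-1.33, -2.846, -0.001]
contact_force: [0.7, 0.3, -2.9]
gripper_width: 0.0098
gripper_force: 60.0
[[-6.417e-01  7.669e-01  0.000e+00  5.034e-01]
 [ 7.669e-01  6.417e-01  5.000e-04  1.622e-01]
 [ 4.000e-04  3.000e-04 -1.000e+00  3.371e-01]
 [ 0.000e+00  0.000e+00  0.000e+00  1.000e+00]] [-1.05526639e-01  1.76014655e-02  4.94899053e-05]
```

```bash
python3 -m crank '{"slide":[[-0.012,0.002,0],[-0.03,0.005,0],[-0.05,0.008,0],[-0.07,0.012,0],[-0.087,0.015,0],[-0.1,0.017,0],[-0.1055,0.0176,0],[-0.1055,0.0176,0],[-0.1055,0.0176,0]],"turn":[-0.14,-0.28,-0.42,-0.56,-0.7,-0.82,-0.92,-0.951,-0.951]}'
python3 - <<'E'
from h import *
T=tool();print(T.round(4))
for n in("wrist","side","top"):
    c,X=snap(n,n+"3.png"); np.savez(n+"3.npz",c=c,X=X)
    d=c.astype(int); Z=X[...,2]
    def rect(m,name):
        P=X[m&np.isfinite(Z)]
        if len(P)<20: print(n,name,len(P)); return
        q=cv2.minAreaRect(P[:,:2].astype(np.float32)*1000); print(n,name,len(P),np.median(P,0).round(4),(np.round(q[0],1),np.round(q[1],1),round(q[2],1)))
    nb=(abs(X[...,0]-.588)<.06)&(abs(X[...,1]-.053)<.09)
    blue=(d[...,2]>60)&(d[...,2]>1.6*d[...,0])
    rect(nb&blue&(Z>.1),"bluehi")
    rect(nb&blue&(Z<.1)&(Z>.07),"bluefloor")
    rect(nb&(abs(Z-(T[2,3]+.008))<.004),"potrim")
E
```

```text
time_s: 11.7
position: [0.5841, 0.0926, 0.3366]
ee_rot: [0.11, -3.139, -0.001]
contact_force: [0.0, 0.0, -3.5]
gripper_width: 0.0091
gripper_force: 60.0
[[-9.975e-01 -7.020e-02 -4.000e-04  5.841e-01]
 [-7.020e-02  9.975e-01  4.000e-04  9.260e-02]
 [ 4.000e-04  4.000e-04 -1.000e+00  3.366e-01]
 [ 0.000e+00  0.000e+00  0.000e+00  1.000e+00]]
wrist bluehi 1138 [0.5544 0.0531 0.1468] (array([568.9,  56. ]), array([117.8,  61.8]), 77.0)
wrist bluefloor 2043 [0.5788 0.0525 0.0901] (array([573.9,  51.8]), array([ 43.5, 100.1]), 4.6)
wrist potrim 388 [0.5651 0.0888 0.3433] (array([566.7,  51.8]), array([ 37.4, 101. ]), 21.0)
side bluehi 589 [0.5707 0.0808 0.1466] (array([587.5,  53.4]), array([ 78.4, 110. ]), 4.6)
side bluefloor 1359 [0.5893 0.0518 0.089 ] (array([587.1,  54.5]), array([ 70.4, 102.5]), 3.6)
side potrim 1
top bluehi 110 [0.5519 0.0672 0.1568] (array([584.2,  55.1]), array([ 72.6, 102.2]), 6.6)
top bluefloor 315 [0.5779 0.0603 0.0902] (array([571.3,  61.8]), array([40.1, 78.3]), 4.2)
top potrim 26 [0.5607 0.0714 0.3413] (array([560.1,  68.7]), array([65.4, 10.2]), 85.3)
```

View pics/wrist3.png

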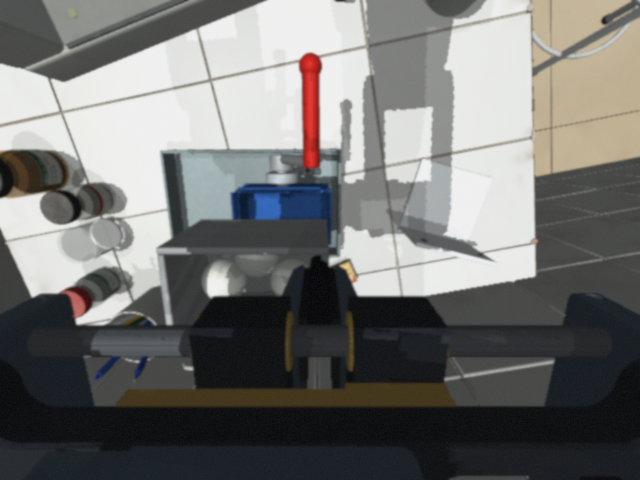

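View pics/side3.png

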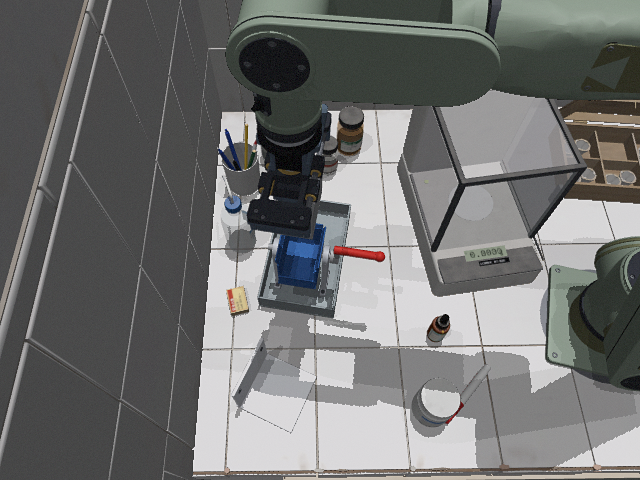

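Wrist view: the pot hangs from the tab with its rim edge from (160,250) to (330,225), the cradle below it at (280,205), and the lever at (311,110). The side view shows the pot above the cradle at (300,255).

```bash
python3 - <<'E'
from h import *
d=np.load("wrist3.npz"); X=d["X"]; c=d["c"].astype(int); T=tool(); v,u=np.mgrid[:480,:640]
L=(X-T[:3,3])@T[:3,:3]
m=(X[...,2]>.26)&(u>155)&(u<340)&(v>200)&(v<300)
# near wall outer: columns sampled; first rows where pot seen
for uu in range(165,335,15):
    col=np.where(m[:,uu])[0]
    if len(col)==0: print(uu,"-");continue
    P=L[col,uu]; k=np.argmin(P[:,2]); print(uu,col[0],"first",(P[0]*1000).round(1),"highest",col[k],(P[k]*1000).round(1),"maxx",(P[np.argmax(P[:,0])]*1000).round(1))
E
```

```text
165 242 first [ 28.9 -83.6   6.4] highest 299 [  0.  -82.7  -3.9] maxx [ 29.2 -81.4   1.5]
180 233 first [ 28.9 -83.2  26.1] highest 249 [ 28.2 -71.2  -4.5] maxx [ 29.1 -79.2  16.1]
195 223 first [ 28.7 -84.2  54.6] highest 250 [ 27.4 -64.   -3.5] maxx [ 29.3 -75.4  29.6]
210 219 first [ 29.1 -77.4  65.8] highest 250 [ 27.7 -55.9  -4.5] maxx [ 29.2 -66.3  29.8]
225 219 first [ 29.2 -66.6  65.2] highest 299 [ 38.9 -25.6 -86.3] maxx [ 39.1 -25.7 -86.1]
240 219 first [ 29.3 -55.9  64.9] highest 299 [ 39.  -21.5 -86.5] maxx [ 39.  -21.7 -85.4]
255 219 first [ 28.8 -45.7  66.9] highest 299 [ 38.6 -17.5 -85.8] maxx [ 38.9 -17.8 -84.4]
270 219 first [ 28.8 -35.   67.2] highest 298 [ 39.1 -13.4 -86.2] maxx [ 39.1 -13.4 -86.2]
285 219 first [ 29.  -24.2  66. ] highest 296 [ 39.7  -9.3 -86.1] maxx [ 39.7  -9.3 -86.1]
300 219 first [ 29.  -13.5  65.9] highest 297 [ 18.5  -8.  -41.3] maxx [ 29.2 -11.8  35. ]
315 219 first [29.1 -2.8 65.5] highest 289 [ 15.6  -1.9 -26.6] maxx [29.2 -2.8 61.5]
330 268 first [16.9  5.8 -2.1] highest 299 [ 10.    5.1 -25.3] maxx [ 18.5   5.2 -21.4]
```

```bash
python3 -m crank '{"slide":[[0,0,0.015],[0,0,0.045],[0,0,0.075],[0,0,0.098],[0,0,0.11],[0,0,0.118],[0,0,0.125],[0,0,0.132],[0,0,0.139],[0,0,0.146]],"turn":[-0.007,-0.007,-0.007,-0.007,-0.007,-0.007,-0.007,-0.007,-0.007,-0.007]}'
```

```text
time_s: 13.1
position: [0.5846, 0.0924, 0.1902]
ee_rot: [-0.123, 3.139, 0.0]
contact_force: [-0.3, 0.6, -3.4]
gripper_width: 0.0096
gripper_force: 60.0
```

No contact; continuing down.

```bash
python3 -m crank '{"slide":[[0,0,0.006],[0,0,0.012],[0,0,0.018],[0,0,0.024],[0,0,0.029],[0,0,0.032],[0,0,0.034],[0,0,0.034]],"turn":[0,0,0,0,0,0,0,0]}'
```

```text
time_s: 14.1
position: [0.5846, 0.0925, 0.157]
ee_rot: [-0.123, 3.139, 0.0]
contact_force: [-1.0, 0.9, -0.4]
gripper_width: 0.0096
gripper_force: 60.0
```

```bash
python3 -m crank '{"slide":[[0,0,0.001],[0,0,0.001]],"turn":[0,0]}'
```

```text
time_s: 14.35
position: [0.5845, 0.0926, 0.1568]
ee_rot: [-0.123, 3.138, 0.001]
contact_force: [-2.8, 1.5, 4.7]
gripper_width: 0.0097
gripper_force: 60.0
```

```bash
python3 -m crank '{"slide":[[0,0,0],[0,0,0],[0,0,0],[0,0,-0.02],[0,0,-0.06],[0,0,-0.11],[0,0,-0.15],[0,0,-0.16],[0,0,-0.16]],"turn":[0,0,0,0,0,0,0,0,0]}' 100 60
python3 - <<'E'
from h import *
T=tool(); print(T.round(4))
c,X=snap("wrist","w4.png"); d=c.astype(int); Z=X[...,2]
O=np.array([.5877,.0529,0]); a=np.deg2rad(4.45); Rz=np.array([[np.cos(a),-np.sin(a),0],[np.sin(a),np.cos(a),0],[0,0,1]])
L=(X-O)@Rz; np.savez("w4.npz",c=c,X=X,L=L)
blue=(d[...,2]>60)&(d[...,2]>1.6*d[...,0]); red=(d[...,0]>110)&(d[...,1]<60)
nb=(abs(L[...,0])<.045)&(abs(L[...,1])<.065)&(Z>.07)&(Z<.2)
def st(m,n):
    P=L[m]; print(n,len(P),(np.percentile(P,[2,50,98],axis=0)*1000).round(1).tolist())
st(nb&~blue&(abs(Z-.158)<.006),"rim"); st(nb&~blue&(Z>.168),"tab"); st(nb&blue,"blue"); st(red&(Z>.2),"red"); st(nb&(d.min(-1)>140)&(Z<.15),"balls")
E
```

```text
time_s: 15.48
position: [0.5845, 0.0923, 0.3149]
ee_rot: [0.123, -3.139, 0.0]
contact_force: [-0.3, 0.7, -0.5]
gripper_width: 0.0911
gripper_force: 0.0
[[-9.970e-01 -7.800e-02 -2.000e-04  5.845e-01]
 [-7.800e-02  9.970e-01 -0.000e+00  9.230e-02]
 [ 2.000e-04  0.000e+00 -1.000e+00  3.149e-01]
 [ 0.000e+00  0.000e+00  0.000e+00  1.000e+00]]
rim 1538 [[-29.0, -43.8, 152.3], [24.5, -5.5, 159.6], [38.3, 41.6, 162.1]]
tab 511 [[-21.7, 35.8, 173.0], [-1.8, 40.5, 181.5], [19.7, 45.2, 183.3]]
blue 1770 [[-39.5, -53.3, 94.2], [-25.7, -4.9, 152.1], [36.0, 53.3, 162.4]]
red 2013 [[-141.7, 28.1, 227.2], [-106.4, 34.2, 230.3], [-64.7, 39.6, 233.0]]
balls 1364 [[-43.9, -34.3, 93.1], [2.4, -6.4, 120.4], [24.3, 22.8, 147.5]]
```

View pics/w4.png

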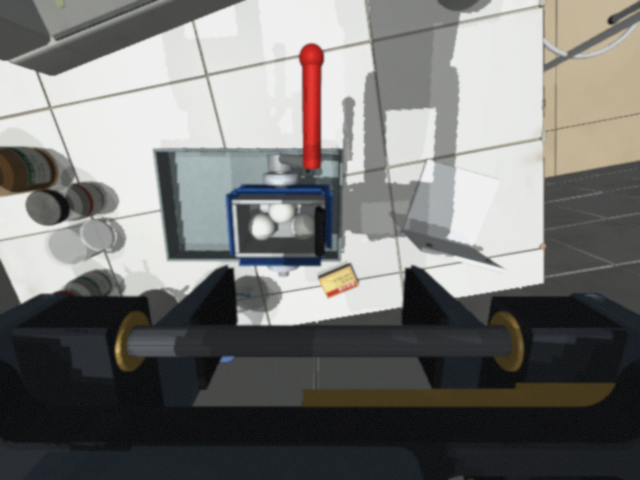

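Wrist view: the pot sits in the cradle at (280,222) with the tab at (320,232), three balls inside; the lever bar lies from (311,50) to (313,165). The heights confirm the pot is fully home.

```bash
python3 -m crank '{"slide":[[0.02,-0.001,0],[0.055,-0.003,0],[0.085,-0.005,0.01],[0.105,-0.0055,0.03],[0.107,-0.0055,0.06],[0.107,-0.0055,0.09],[0.107,-0.0055,0.105],[0.107,-0.0055,0.11],[0.107,-0.0055,0.11]],"turn":[0,0,0,0,0,0,0,0,0]}'
python3 -m crank '{"slide":[[0,0,0],[0,0,0],[0,0,0],[0,0,0],[0,0,0],[0,0,0]],"turn":[0,0,0,0,0,0]}' 0 20
python3 - <<'E'
from h import *
a0=np.arctan2(94,34)
for t in np.arange(0,1.76,.05): print(round(t,2),((100*np.array([np.cos(a0+t),-np.sin(a0+t)])-[34,-94])).round(1))
E
```

```text
time_s: 16.65
position: [0.4786, 0.0786, 0.2055]
ee_rot: [-0.123, 3.139, 0.0]
contact_force: [-0.7, 1.4, -0.1]
gripper_width: 0.0913
gripper_force: 0.0
time_s: 17.4
position: [0.4783, 0.0786, 0.2055]
ee_rot: [-0.123, 3.139, 0.0]
contact_force: [-0.9, 0.2, -0.4]
gripper_width: 0.034
gripper_force: 0.0
0.0 [ 0. -0.]
0.05 [-4.7 -1.6]
0.1 [-9.5 -3. ]
0.15 [-14.4  -4.1]
0.2 [-19.3  -4.9]
0.25 [-24.3  -5.5]
0.3 [-29.3  -5.9]
0.35 [-34.3  -6. ]
0.4 [-39.3  -5.9]
0.45 [-44.3  -5.5]
0.5 [-49.2  -4.8]
0.55 [-54.2  -3.9]
0.6 [-59.   -2.8]
0.65 [-63.8  -1.4]
0.7 [-68.6   0.2]
0.75 [-73.2   2. ]
0.8 [-77.8   4.1]
0.85 [-82.2   6.4]
0.9 [-86.5   8.9]
0.95 [-90.7  11.6]
1.0 [-94.8  14.6]
1.05 [-98.6  17.7]
1.1 [-102.4   21. ]
1.15 [-105.9   24.5]
1.2 [-109.3   28.2]
1.25 [-112.5   32.1]
1.3 [-115.5   36.1]
1.35 [-118.3   40.2]
1.4 [-120.9   44.5]
1.45 [-123.3   48.9]
1.5 [-125.4   53.4]
1.55 [-127.3   58. ]
1.6 [-129.    62.7]
1.65 [-130.4   67.5]
1.7 [-131.6   72.4]
1.75 [-132.6   77.3]
```

```bash
python3 -m crank '{"slide":[[0,0,0],[0,0,0],[0,0,0],[0,0,0]],"turn":[0,0,0,0]}'
python3 -m crank '{"slide":[[0,-0.0024,-0.0008],[0,-0.0071,-0.0023],[0,-0.0144,-0.0041],[0,-0.0193,-0.0049],[0,-0.0243,-0.0055],[0,-0.0293,-0.0059],[0,-0.0343,-0.006],[0,-0.0393,-0.0059],[0,-0.0443,-0.0055],[0,-0.0492,-0.0048]],"turn":[0,0,0,0,0,0,0,0,0,0]}'
```

```text
time_s: 17.9
position: [0.4783, 0.0785, 0.2054]
ee_rot: [-0.123, 3.139, -0.0]
contact_force: [0.1, -0.0, 0.1]
gripper_width: 0.0134
gripper_force: 20.0
time_s: 19.15
position: [0.4819, 0.0301, 0.2112]
ee_rot: [-0.122, 3.139, 0.004]
contact_force: [-2.5, 4.7, 2.7]
gripper_width: 0.0136
gripper_force: 20.0
```

```bash
python3 -m crank '{"slide":[[0,-0.005,0.0009],[0,-0.0098,0.002],[0,-0.0146,0.0034],[0,-0.0194,0.005],[0,-0.024,0.0068],[0,-0.0286,0.0089],[0,-0.033,0.0112],[0,-0.0373,0.0137],[0,-0.0415,0.0164],[0,-0.0456,0.0194]],"turn":[0,0,0,0,0,0,0,0,0,0]}'
python3 -m crank '{"slide":[[0,-0.0038,0.0031],[0,-0.0076,0.0064],[0,-0.0111,0.0099],[0,-0.0145,0.0136],[0,-0.0177,0.0175],[0,-0.0207,0.0215],[0,-0.0235,0.0256],[0,-0.0261,0.0299],[0,-0.0285,0.0343],[0,-0.0306,0.0388]],"turn":[0,0,0,0,0,0,0,0,0,0]}'
```

```text
time_s: 20.4
position: [0.4855, -0.0162, 0.1905]
ee_rot: [0.123, -3.139, -0.0]
contact_force: [-2.6, 3.4, 2.9]
gripper_width: 0.0138
gripper_force: 20.0
time_s: 21.65
position: [0.4879, -0.0466, 0.1517]
ee_rot: [0.123, -3.139, -0.0]
contact_force: [-3.1, 4.0, 3.3]
gripper_width: 0.0135
gripper_force: 20.0
```

```bash
python3 -m crank '{"slide":[[0,-0.001,0.0023],[0,-0.0019,0.0046],[0,-0.0028,0.007],[0,-0.0036,0.0093],[0,-0.0043,0.0117],[0,-0.005,0.0141],[0,-0.005,0.0141],[0,-0.005,0.0141],[0,-0.005,0.0141],[0,-0.005,0.0141]],"turn":[0,0,0,0,0,0,0,0,0,0]}'
cat > balls.py <<'E'
from h import *
import sys
O=np.array([.5877,.0529,0]); a=np.deg2rad(4.45); Rz=np.array([[np.cos(a),-np.sin(a),0],[np.sin(a),np.cos(a),0],[0,0,1]])
print(tool()[:3,3].round(4))
for n in("side","top"):
    c,X=snap(n,n+sys.argv[1]+".png"); d=c.astype(int); L=(X-O)@Rz
    m=(abs(L[...,0])<.07)&(L[...,1]<.065)&(L[...,1]>-.165)&(X[...,2]>.012)&(X[...,2]<.2)&(d.min(-1)>150)&(d.max(-1)-d.min(-1)<25)
    k,lab,st,ct=cv2.connectedComponentsWithStats(m.astype(np.uint8))
    for i in range(1,k):
        if st[i,4]>15: print(n,st[i,4],ct[i].round(),(np.median(L[lab==i],0)*1000).round(1))
E
python3 balls.py 5
```

```text
time_s: 22.9
position: [0.4882, -0.0516, 0.1376]
ee_rot: [0.123, -3.138, 0.0]
contact_force: [-2.1, 4.6, -0.6]
gripper_width: 0.0134
gripper_force: 20.0
[ 0.4882 -0.0516  0.1376]
side 28 [342. 217.] [-64.6 -68.6 153.8]
side 317 [302. 231.] [ -1.3 -17.8 170.1]
side 88 [274. 244.] [ 47.3   1.7 144.1]
side 58 [325. 251.] [-45.7   0.9 144.6]
top 54 [300. 220.] [ 47.9  -1.4 144.8]
top 300 [308. 237.] [ -0.9 -16.1 171.3]
top 41 [303. 259.] [-45.7  -1.1 146.2]
```

```bash
python3 - <<'E'
import cv2
a=cv2.imread("pics/side5.png")[150:340,220:420]; b=cv2.imread("pics/top5.png")[190:300,240:400]
cv2.imwrite("pics/c5.png",cv2.hconcat([cv2.resize(a,(420,400)),cv2.resize(b,(380,400))]))
E
```

```text
(no output)
```

View pics/c5.png

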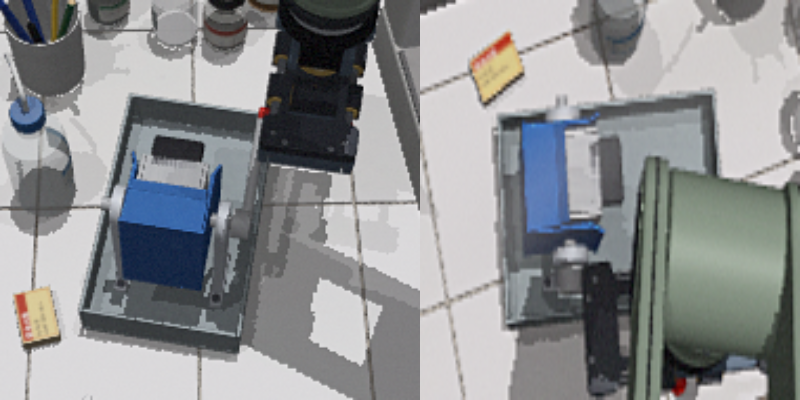

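The cradle is tipped with the pot lying in it (crop at (165,170)). No balls are visible in the tray yet, so I'll tip a little further.

```bash
python3 -m crank '{"slide":[[0,-0.0004,0.0016],[0,-0.0008,0.0032],[0,-0.0012,0.0049],[0,-0.0015,0.0065],[0,-0.0018,0.0082],[0,-0.0018,0.0082],[0,-0.0018,0.0082],[0,-0.0018,0.0082],[0,-0.0018,0.0082],[0,-0.0018,0.0082]],"turn":[0,0,0,0,0,0,0,0,0,0]}'
python3 balls.py 6;  python3 - <<'E'
import cv2
a=cv2.imread("pics/side6.png")[150:340,220:420]; b=cv2.imread("pics/top6.png")[190:300,240:400]
cv2.imwrite("pics/c6.png",cv2.hconcat([cv2.resize(a,(420,400)),cv2.resize(b,(380,400))]))
E
```

```text
time_s: 24.25
position: [0.4884, -0.0533, 0.13]
ee_rot: [0.123, -3.139, 0.0]
contact_force: [-3.7, 3.0, 3.1]
gripper_width: 0.0133
gripper_force: 20.0
[ 0.4884 -0.0533  0.13  ]
side 31 [342. 217.] [-64.7 -70.7 147.4]
side 246 [302. 231.] [  1.2 -20.  168.9]
side 90 [274. 244.] [ 47.    1.5 143.9]
side 54 [325. 251.] [-45.6   1.5 145.3]
top 54 [300. 220.] [ 47.6  -1.3 145.3]
top 356 [312. 239.] [ -4.  -22.7 169.3]
top 53 [328. 238.] [ 21.6 -73.2  30.7]
top 38 [303. 259.] [-45.4  -1.4 146.1]
```

View pics/c6.png

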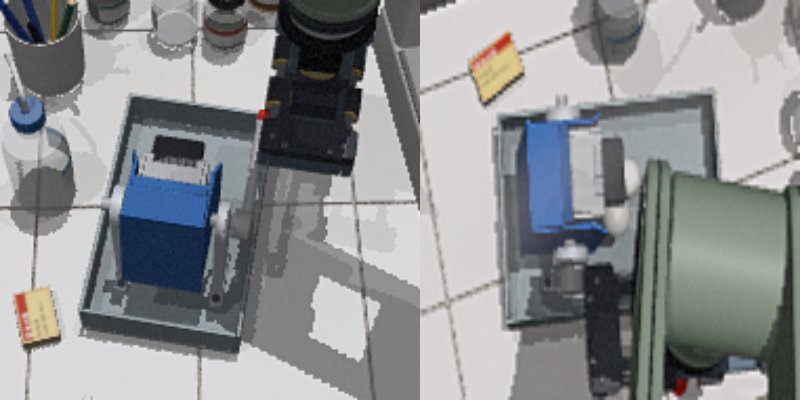

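Two balls are emerging: one already low in the tray at (630,178) in the crop and one at the mouth at (617,220). I'll hold here.

```bash
python3 -m crank '{"slide":[[0,0,0],[0,0,0],[0,0,0],[0,0,0],[0,0,0],[0,0,0],[0,0,0],[0,0,0],[0,0,0],[0,0,0]],"turn":[0,0,0,0,0,0,0,0,0,0]}'
python3 balls.py 7; python3 - <<'E'
from h import *
c,X=snap("wrist","w7.png"); O=np.array([.5877,.0529,0]); a=np.deg2rad(4.45); Rz=np.array([[np.cos(a),-np.sin(a),0],[np.sin(a),np.cos(a),0],[0,0,1]]);L=(X-O)@Rz
for n in("wrist","side","top"):
    if n!="wrist":
        c,X=snap(n); L=(X-O)@Rz
    m=(abs(L[...,0])<.068)&(L[...,1]<.06)&(L[...,1]>-.163)&(X[...,2]>.012)&(X[...,2]<.038)
    k,lab,st,ct=cv2.connectedComponentsWithStats(m.astype(np.uint8))
    for i in range(1,k):
        if st[i,4]>10: print(n,st[i,4],ct[i].round(),(np.median(L[lab==i],0)*1000).round(1),c[lab==i].mean(0).round())
E
```

```text
time_s: 25.6
position: [0.4884, -0.0533, 0.13]
ee_rot: [0.123, -3.139, 0.0]
contact_force: [-3.7, 3.3, 1.9]
gripper_width: 0.0135
gripper_force: 20.0
[ 0.4884 -0.0533  0.13  ]
side 106 [318. 212.] [ -10.  -147.5   28.8]
side 30 [342. 217.] [-64.8 -71.3 148.4]
side 276 [302. 230.] [  1.4 -21.  168.6]
side 88 [274. 244.] [ 47.    1.4 143.8]
side 54 [325. 251.] [-45.7   0.8 145. ]
top 53 [300. 220.] [ 47.8  -1.6 144.6]
top 291 [309. 237.] [  2.7 -19.5 170.2]
top 30 [340. 232.] [  34.1 -104.6   30.1]
top 21 [331. 243.] [  6.7 -77.9  29.2]
top 38 [303. 259.] [-45.3  -1.4 145.9]
wrist 246 [447. 302.] [-51.5  16.1  17.3] [67. 70. 73.]
wrist 15 [334. 364.] [  4.4 -84.5  33.1] [146. 143. 139.]
wrist 71 [305. 377.] [  22.3 -111.3   29.4] [161. 154. 149.]
side 139 [318. 213.] [ -10.9 -146.3   27.1] [179. 179. 178.]
side 37 [277. 282.] [46.9 22.1 16.5] [81. 83. 88.]
side 51 [323. 288.] [-46.6  18.2  16.9] [73. 75. 79.]
top 38 [339. 232.] [  34.5 -102.1   29.3] [183. 181. 179.]
top 35 [330. 244.] [  4.9 -75.7  28.1] [160. 158. 155.]
top 22 [294. 267.] [-47.1  22.1  17.5] [77. 78. 82.]
```

All three balls lie in the tray, at stand coordinates about (-10,-147), (34,-103) and (5,-77) mm with their tops near z 30 mm. Bringing the lever back.

```bash
python3 -m crank '{"slide":[[0,0.0006,-0.0033],[0,0.0018,-0.0082],[0,0.0032,-0.013],[0,0.0049,-0.0177],[0,0.0068,-0.0223],[0,0.0089,-0.0268],[0,0.0113,-0.0312],[0,0.0139,-0.0355],[0,0.0167,-0.0396],[0,0.0197,-0.0436]],"turn":[0,0,0,0,0,0,0,0,0,0]}'
python3 -m crank '{"slide":[[0,0.0032,-0.0039],[0,0.0066,-0.0076],[0,0.0101,-0.0111],[0,0.0139,-0.0144],[0,0.0177,-0.0175],[0,0.0218,-0.0205],[0,0.026,-0.0232],[0,0.0303,-0.0257],[0,0.0347,-0.028],[0,0.0393,-0.0301]],"turn":[0,0,0,0,0,0,0,0,0,0]}'
python3 -m crank '{"slide":[[0,0.0046,-0.0018],[0,0.0094,-0.0034],[0,0.0142,-0.0048],[0,0.019,-0.0059],[0,0.024,-0.0068],[0,0.0289,-0.0075],[0,0.0339,-0.0079],[0,0.0389,-0.008],[0,0.0439,-0.0079],[0,0.0489,-0.0075]],"turn":[0,0,0,0,0,0,0,0,0,0]}'
python3 -m crank '{"slide":[[0,0.005,0.0006],[0,0.0099,0.0014],[0,0.0148,0.0025],[0,0.0185,0.0036],[0,0.0215,0.0045],[0,0.0237,0.0052],[0,0.0248,0.0056],[0,0.0252,0.0058],[0,0.0252,0.0058]],"turn":[0,0,0,0,0,0,0,0,0]}'
```

```text
time_s: 27.1
position: [0.487, -0.0343, 0.1739]
ee_rot: [0.123, -3.139, 0.003]
contact_force: [-3.7, -3.8, -2.6]
gripper_width: 0.0133
gripper_force: 20.0
time_s: 28.35
position: [0.4845, 0.0031, 0.2059]
ee_rot: [-0.124, 3.136, -0.009]
contact_force: [-5.2, -9.2, 8.7]
gripper_width: 0.0135
gripper_force: 20.0
time_s: 29.6
position: [0.4819, 0.0536, 0.2131]
ee_rot: [-0.123, 3.134, -0.003]
contact_force: [-2.1, -5.1, 4.4]
gripper_width: 0.0135
gripper_force: 20.0
time_s: 30.72
position: [0.4799, 0.0787, 0.2059]
ee_rot: [-0.123, 3.135, -0.003]
contact_force: [4.2, -6.7, 6.0]
gripper_width: 0.0134
gripper_force: 20.0
```

```bash
python3 -m crank '{"slide":[[0,0.001,0.0004],[0,0.0015,0.0006],[0,0.0015,0.0006]],"turn":[0,0,0]}'
python3 -m crank '{"slide":[[0,0,0],[0,0,0],[0,0,0],[0,0,-0.01],[0,0,-0.04],[0,0,-0.08],[0,0,-0.12],[0,0,-0.14],[0,0,-0.14]],"turn":[0,0,0,0,0,0,0,0,0]}' 100 20
python3 - <<'E'
from h import *
O=np.array([.5877,.0529,0]); a=np.deg2rad(4.45); Rz=np.array([[np.cos(a),-np.sin(a),0],[np.sin(a),np.cos(a),0],[0,0,1]])
for n in("wrist","side"):
    c,X=snap(n,n+"8.png"); L=(X-O)@Rz; d=c.astype(int); Z=X[...,2]
    blue=(d[...,2]>60)&(d[...,2]>1.6*d[...,0]); red=(d[...,0]>110)&(d[...,1]<60)
    nb=(abs(L[...,0])<.045)&(abs(L[...,1])<.065)&(Z>.07)&(Z<.21)
    def st(m,t):
        P=L[m]; 
        if len(P): print(n,t,len(P),(np.percentile(P,[2,50,98],axis=0)*1000).round(1).tolist())
    st(nb&~blue&(abs(Z-.158)<.006),"rim"); st(nb&~blue&(Z>.168),"tab"); st(nb&blue,"blue"); st(red&(Z>.2)&(Z<.25),"red")
    st((abs(L[...,0])<.02)&(abs(L[...,1])<.03)&(Z<.13)&(Z>.05),"potinside")
    m=(abs(L[...,0])<.068)&(L[...,1]<-.055)&(L[...,1]>-.163)&(Z>.012)&(Z<.038)
    k,lab,s,ct=cv2.connectedComponentsWithStats(m.astype(np.uint8))
    for i in range(1,k):
        if s[i,4]>10: print(n,s[i,4],(np.median(L[lab==i],0)*1000).round(1),c[lab==i].mean(0).round())
a=cv2.imread("pics/side8.png")[90:340,200:420]; b=cv2.imread("pics/wrist8.png")
cv2.imwrite("pics/c8.png",cv2.hconcat([cv2.resize(a,(360,400)),cv2.resize(b,(440,400))]))
E
```

```text
time_s: 31.1
position: [0.4799, 0.0787, 0.2059]
ee_rot: [-0.124, 3.135, -0.008]
contact_force: [3.5, -11.2, 8.6]
gripper_width: 0.0134
gripper_force: 20.0
time_s: 32.22
position: [0.4787, 0.0813, 0.3464]
ee_rot: [-0.123, 3.135, 0.001]
contact_force: [-1.1, -0.4, 0.6]
gripper_width: 0.0912
gripper_force: 0.0
wrist rim 618 [[-29.6, -46.8, 152.3], [-27.7, -15.9, 159.3], [14.9, 40.4, 161.3]]
wrist tab 241 [[-22.4, 33.6, 170.0], [-11.1, 38.0, 181.3], [4.7, 42.5, 183.2]]
wrist blue 674 [[-40.5, -53.5, 89.3], [-30.7, 12.2, 142.5], [27.9, 53.5, 162.7]]
wrist red 532 [[-144.7, 29.4, 228.2], [-117.7, 34.3, 230.7], [-64.6, 39.4, 233.4]]
wrist potinside 479 [[4.4, -29.3, 92.3], [11.9, 0.1, 94.0], [19.7, 28.8, 95.4]]
wrist 308 [ -13.9 -146.8   28.9] [180. 183. 178.]
wrist 296 [ -0.5 -84.3  28.4] [170. 174. 170.]
side rim 424 [[-28.2, -46.5, 152.4], [1.9, -1.9, 158.2], [29.7, 43.2, 162.7]]
side tab 196 [[-20.5, 33.8, 168.9], [0.3, 40.5, 179.3], [20.9, 43.8, 183.3]]
side blue 751 [[-38.7, -42.1, 87.5], [1.8, 34.6, 148.1], [38.3, 53.6, 162.1]]
side red 221 [[-142.7, 30.7, 225.5], [-106.0, 36.5, 229.2], [-64.1, 40.8, 232.6]]
side potinside 225 [[-18.3, -29.4, 89.7], [-1.9, -18.4, 92.7], [19.0, 3.6, 95.9]]
side 148 [ -10.  -145.1   27.3] [175. 175. 174.]
```

View pics/c8.png

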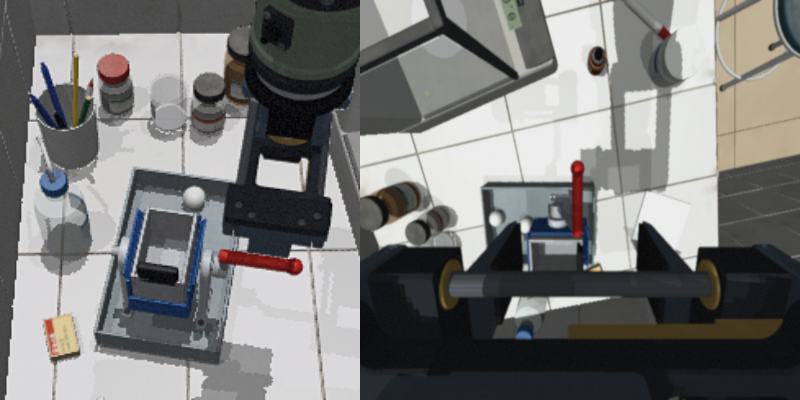

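The pot stands empty and upright in the cradle (165,245), the lever is back at (260,262), and two balls are visible in the tray, at (495,217) and (524,223). I'll check the third with the top camera, after moving the arm aside.

```bash
python3 -m crank '{"slide":[[0.02,0.03,0],[0.04,0.08,0],[0.05,0.13,0],[0.05,0.16,0],[0.05,0.16,0]],"turn":[0,0,0,0,0]}'; python3 balls.py 9
```

```text
time_s: 32.95
position: [0.4148, 0.2378, 0.3429]
ee_rot: [0.128, -3.136, 0.002]
contact_force: [-0.7, -0.6, 0.2]
gripper_width: 0.0915
gripper_force: 0.0
[0.4148 0.2378 0.3429]
side 105 [318. 212.] [  -9.8 -147.7   29.3]
side 115 [292. 234.] [ 26.7 -27.6 158.6]
side 326 [305. 250.] [ -5.5 -17.2  93.2]
side 86 [274. 245.] [ 47.4   2.1 144.2]
side 98 [327. 253.] [-48.1   3.3 143.9]
top 50 [300. 220.] [ 48.   -0.6 145. ]
top 535 [302. 241.] [ 4.5 -1.6 95.2]
top 81 [340. 235.] [  27.8 -103.9   29.9]
top 80 [334. 244.] [  3.2 -85.9  30.1]
top 77 [359. 247.] [ -10.8 -150.4   30.8]
top 45 [303. 259.] [-46.1  -0.6 145.3]
top 38 [304. 266.] [-59.7  -3.8 141.5]
```

Three balls are in the tray, and the pot is empty and home.

```bash
python3 -c "
from plant import hand_in
print(hand_in())"
```

```text
the job is handed in; nothing more can be done
None
```

The job is handed in at about 33 s: all three balls are in the tray, the empty pot is fully home in the upright cradle with the lever back at its stop, and I never went near the beaker.

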